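# Slide the biscuit tin and the canister over the sill into the counter tray

### The job

Put the steel biscuit tin and the lidded white canister away in the wooden counter tray: push each up over the bevelled sill into its bay (the canister in front of the two spice jars, the tin end-on into the empty bay, which takes it lengthwise only) until it sits flat on the tray's floor, wholly behind the sill. Both are too wide to grip, so slide them and keep them upright, and leave the spice jars standing in the tray and the low food tin and the salt shaker where they are.

Things in the scene. Friction and masses are not known exactly. Their poses are not given: they have to be found in the camera images.
- tray: Fixed light-wood counter tray, 258 mm wide (y), with two bays side by side, open at the mouth (-x) end. Origin on the worktop under the bays' middle; +x from mouth to back, +y towards the canister bay. Floor 5 mm thick, x -86 to +86 mm. Side rails and divider 36 mm high, 9 mm thick, from x = -95 mm (round noses) to the back; back wall 50 mm high, inner face at x = +86 mm.
- tray_sill (a point): Middle of the sill's crest on the tray (12 mm above the worktop, tray x = -90 mm, y = 0); axes as the tray's. The sill runs along the whole mouth: a bevel rises from the worktop at tray x = -134 mm to 12 mm high at x = -94 mm, then a flat crest to x = -86 mm, then a 7 mm step down to the tray floor.
- tin_bay (a point): Centre of the inner floor of the empty bay for the tin (5 mm above the worktop, tray y = -60.5 mm), 172 mm deep (x) by 119 mm wide (y); axes as the tray's. It takes the tin only lengthwise along tray x.
- canister_bay (a point): Centre of the inner floor of the bay for the canister (5 mm above the worktop, tray y = +64 mm), 172 mm deep by 112 mm wide; axes as the tray's. Two spice jars stand at its back end.
- tin_centre (a point): Centre of the closed rectangular brushed-steel biscuit tin, 160 mm long (its x) by 105 mm wide (its y) by 70 mm high (z), loose, 0.3 to 0.65 kg, smooth upright sides. The centre is 35 mm above its underside. It starts on the worktop with a long side turned roughly towards the tray mouth, so it needs about a quarter turn.
- canister_centre (a point): Centre of the round white ribbed canister, 97 mm in diameter, 147 mm high with its bamboo lid (98 mm in diameter, firmly on), 0.35 to 0.8 kg, loose; the point lies on its axis, 67.5 mm above its underside. It starts on the worktop.
- jar_a_centre (a point): Centre of a spice jar, 41 mm in diameter, 105 mm high, loose, standing at the back of the canister bay.
- jar_b_centre (a point): Centre of the other spice jar, of the same size, loose, beside the first at the back of the canister bay.
- food_tin_centre (a point): Centre of the low round food tin (bystander), 75 mm in diameter, 58 mm high, loose.
- shaker_centre (a point): Centre of the salt shaker with a domed metal top, near the front edge of the worktop (bystander), 44 mm in diameter, 90 mm high, loose.
- biscuit_tin: The biscuit tin: same axes as tin_centre, origin at the centre of its underside.
- canister: The canister: upright axes, origin at the centre of its underside.
There are look-alikes about, which are no part of the job. There is more than one size of the biscuit_tin; the job needs the largest.

How it is judged:
At the end, for the whole second after the job is handed in: Tin lengthwise in the empty bay, canister in the other before the jars, both flat on the tray floor behind the sill (within 14 mm of the bay's mid-line, tin also of its centre; tilt under 0.04), at rest; both jars upright in the back half of their bay (x of tin_centre in the frame of tray between -0.014 and 0.014 m and y of tin_centre in the frame of tray between -0.0745 and -0.0465 m and z of tin_centre in the frame of tray between 0.036 and 0.044 m and angle between each of tin_centre, canister_centre's own z axis and vertical below 0.04 rad and angle between the x axis of tin_centre and the x axis of tray, either way round below 0.15 rad and x of canister_centre in the frame of tray between -0.045 and 0.02 m and y of canister_centre in the frame of tray between 0.05 and 0.078 m and z of canister_centre in the frame of tray between 0.068 and 0.077 m and angle between each of jar_a_centre, jar_b_centre's own z axis and vertical below 0.06 rad and x of jar_a_centre in the frame of tray between 0 and 0.09 m and x of jar_b_centre in the frame of tray between 0 and 0.09 m and linear speed of each of biscuit_tin, canister below 0.01 m/s); the robot touches nothing.
It fails at once if the tin is tipped up or lifted off what it slides on (angle between tin_centre's own z axis and vertical above 0.5 rad or height (world z) of tin_centre above 0.08 m).
It fails at once if the canister is tipped (angle between canister_centre's own z axis and vertical above 0.5 rad).
It fails at once if a spice jar is knocked over (angle between any of jar_a_centre, jar_b_centre's own z axis and vertical above 0.6 rad).
It fails at once if the low food tin or the salt shaker is knocked over or shoved away (more than 40 mm) (distance of any of food_tin_centre, shaker_centre from where it was at the start of the episode above 0.04 m or angle between any of food_tin_centre, shaker_centre's own z axis and vertical above 0.5 rad).
It also fails if it takes over 72 s, if anything falls off the work surface, if the arm or the gripper's body presses on something with over 40 N, if the wrist force passes 120 N, or if a joint passes its speed limit or range.

### The arm

A 6-joint arm with a two-finger parallel gripper is mounted at the origin on a cart in front of the work surface, level with it; the furniture and walls round the work are solid. World frame = base frame: x ahead of the robot, y to its left, z up, the work surface at z = 0. Lengths are in m, angles in rad, forces in N, time in s.
With the tool pointing down it reaches from about 0.3 to 0.75 m from the base axis. Payload 8.5 kg.
Tool frame: the origin (TCP) lies midway between the tips of the shut fingers; the grasp point (between the pads) lies 19 mm behind it (manip.tcp_to_grasp is the z of the grasp point in the tool frame, in m); z points along the fingers, y is the line along which they close (so a half turn about z gives the same grasp; the last joint's range is limited). The gripper opens to 85 mm and grips with 20 to 120 N. Pads are 22 mm wide; open, the fingers measure 114 mm over their backs; the gripper's body (76 mm by 85 mm) begins 54 mm behind the grasp point. The pads swing forward as they close: fully open they stand 13 mm farther back than shut.
Start: joints at [-1.465, 0.381, 1.297, -0, 1.464, -0.215], TCP at [0.173, -0.522, 0.231] pointing down, gripper open.
Joint ranges: [-3.11, 3.11], [-0.89, 2.33], [0.22, 2.48], [-1.42, 4.56], [0.17, 2.85], [-2.88, 2.88]. Speed limits (rad/s): [2.39, 2.39, 3.14, 3.14, 3.14, 3.14].

### API

Orientations are given as a unit quaternion [w, x, y, z].
In Python, from cell import status, vision, ticket, manip gives the robot as it stands.
- The arm moves only by the tool servo_tool, never from a script. Its argument "steps" is text: rows parted by semicolons, each of 7 numbers parted by spaces: the closure, from 0 (fully open) to 1 (shut), then the shift along the tool's x, y, z in cm, then the turn, a rotation vector about the tool's x, y, z in degrees. In form: gripper dx dy dz rx ry rz; .... A call has exactly 10 rows; each row shifts and turns the commanded pose from where the row before left it, along the tool's axes as they then stand; what a row does not reach is not made up. A row lasts 1/8 s, in which the tool goes at most 62.5 mm and 10.7 degrees, less where a joint would pass 70% of its speed; a pose out of reach is approached as far as the arm can. A call with a gripper value outside its range is refused whole. The fingers move at their own pace and stop on an object; the grip force is fixed at half the most. Time passes only in rows, so rows that do not move let the fingers close, or fill a call up. It gives the time, the measured TCP pose, the force, the opening and the grip force at its end, in the units of the state.
- status.read_state(): the state, without advancing time (a new reading comes with each control period).
- vision.camera(name): name is "side" or "top" or "wrist"; returns a dict with "frame" (384x512x3 uint8, red, green, blue), "fx", "fy", "cx", "cy" (pixels), "R" (3x3) and "t" (3): a world point X has camera coordinates R X + t. Camera axes: x right, y down, z forward; pixel columns grow to the right and rows downward; lengths in m; the calibration is good to about 2 mm. A picture is of the moment at which its call begins. There is no depth.
- ticket.close_job(): hands the job in; it is judged then, once.
The state is a dict: "time_s": time; "q": joint angles; "qvel": joint speeds; "effort": joint torques, N m; "eef_pos": TCP position; "eef_rot": TCP orientation; "wrist_force": force on the tool from outside, world axes, zero at the start; "torque": the same for the moment, N m; "finger_gap": finger opening in m; "grip_force": force on a finger pad.
Only numpy, scipy, OpenCV 4.12 (cv2) and the standard library are available. Lean on these libraries where they do the work, as an engineer would, in place of code of your own. Each camera call takes 0.05 s, during which the arm holds its last target. There are 200 camera calls.

## Working session

There is one attempt and no reset: what is moved stays moved. The work goes in short steps, Python scripts to look and compute and a tool call to move; the robot and the scene stay as the last step left them, time stands still between calls to the robot, and variables do not carry over. Pictures are saved under pics/ and viewed, at most 10 in all, crops included, and the job is handed in when it is done.

Besides the shell and the picture viewer there is one more tool, called after "Request:" as a command line: name --argument value ..., lists and objects as JSON in quotes. servo_tool: Moves the arm, as the interface text tells. Its arguments: {"type":"object","properties":{"steps":{"type":"string"}},"required":["steps"]}

```bash
mkdir -p pics
cat > h.py <<'E'
import numpy as np, cv2
from cell import status, vision, ticket, manip
def ray(c,u,v,z):
    R=np.array(c['R']);t=np.array(c['t']);o=-R.T@t
    d=R.T@np.array([(u-c['cx'])/c['fx'],(v-c['cy'])/c['fy'],1.])
    return o+d*(z-o[2])/d[2]
def proj(c,X):
    p=np.array(c['R'])@np.array(X)+np.array(c['t']);return np.array([c['fx']*p[0]/p[2]+c['cx'],c['fy']*p[1]/p[2]+c['cy']])
def save(n,cam,crop=None,k=1.5):
    c=vision.camera(cam);f=c['frame'][:,:,::-1]
    if crop: f=f[crop[1]:crop[3],crop[0]:crop[2]]
    cv2.imwrite('pics/'+n+'.png',cv2.resize(f,None,fx=k,fy=k,interpolation=cv2.INTER_CUBIC));return c
E
python3 - <<'E'
from h import *
import pickle
for n in('top','side'):
    c=save(n+'0',n);pickle.dump(c,open(n+'.pkl','wb'));print(n,-np.array(c['R']).T@c['t'],c['fx'],np.array(c['R']).round(2).tolist())
s=status.read_state();print(s['eef_pos'],s['eef_rot'],s['time_s'],s['finger_gap'])
E
```

```text
top [0.09166439 0.03013443 1.50716183] 438.9258615506612 [[0.0, -1.0, 0.01], [-0.95, -0.01, -0.3], [0.3, -0.01, -0.95]]
side [-0.64768581  0.16721941  1.00078365] 491.30749337716566 [[-0.12, -0.99, 0.02], [-0.6, 0.06, -0.8], [0.79, -0.11, -0.6]]
[ 0.17340071 -0.52167486  0.23077864] [-6.43866335e-04  9.87165059e-01  1.59702003e-01  4.14410961e-05] 0.1 0.08554306534858222
```

View pics/top0.png

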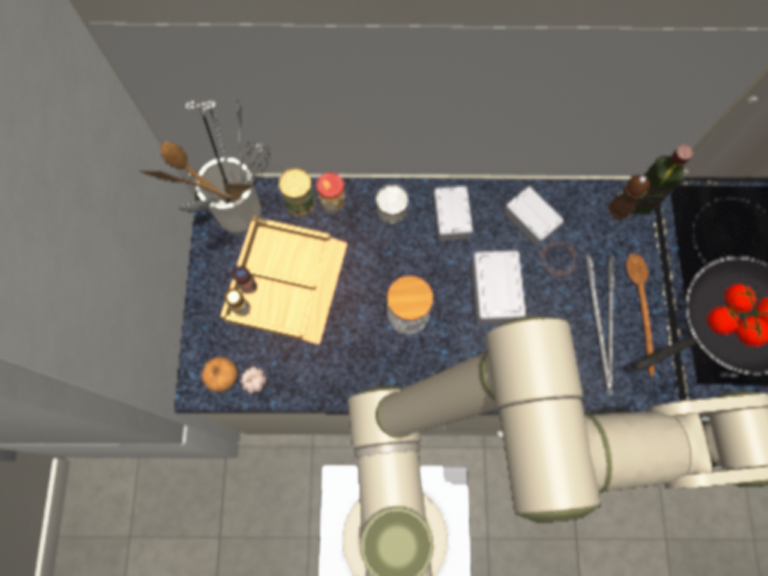

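View pics/side0.png

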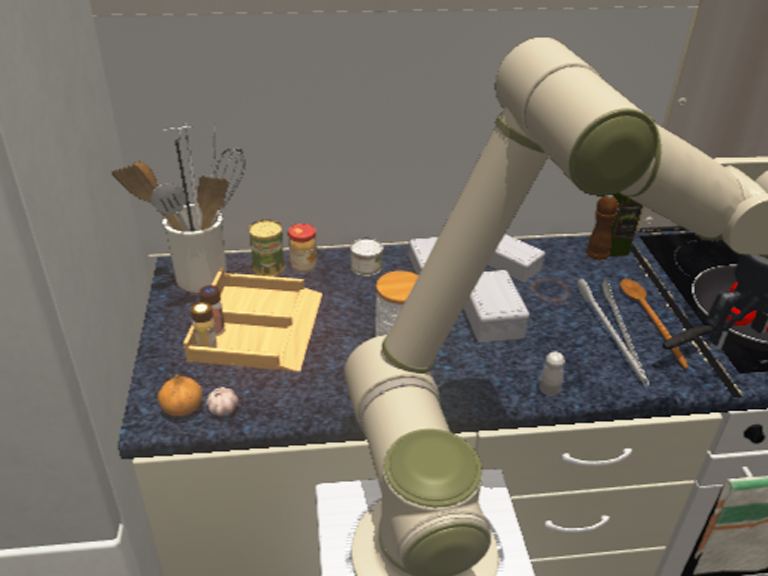

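Candidates (top0 pixels): boxes at (500,285), (453,212) and (535,213). The largest is (500,285), lying with its long side towards the mouth. The canister with its wooden lid is at (410,300). The food tin is the white can at (392,203), and the shaker is at (552,372) in side0. The tray is at (285,280) with its mouth to the right. Next is a close crop.

Run:
```python
import pickle,cv2
c=pickle.load(open('top.pkl','rb'));f=c['frame'][:,:,::-1]
cv2.imwrite('pics/top1.png',cv2.resize(f[125:240,140:365],None,fx=3.5,fy=3.5,interpolation=cv2.INTER_CUBIC))
```

```text
(no output)
```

View pics/top1.png

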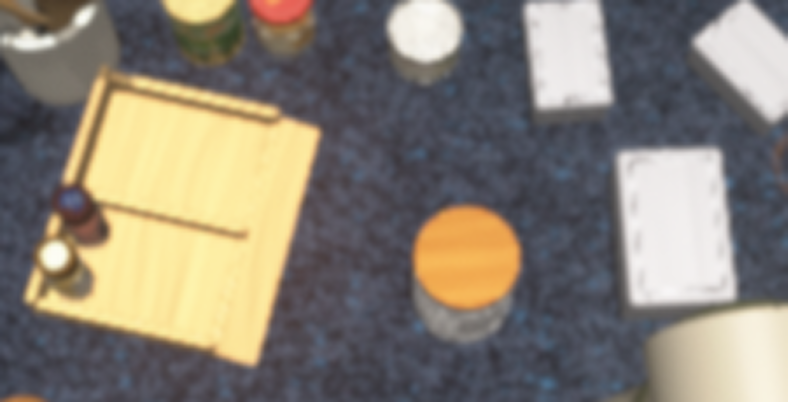

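```bash
cat > m.py <<'E'
from h import *
import pickle
c=pickle.load(open('top.pkl','rb'));s=pickle.load(open('side.pkl','rb'))
P=lambda u,v,z: ray(c,140+u/3.5,125+v/3.5,z)[:2]
T=np.array([P(*p,.07) for p in((617,150),(721,149),(736,300),(629,306))])
print('tin',T.round(3).tolist(),T.mean(0),[np.linalg.norm(T[i]-T[i-1]).round(3) for i in range(4)])
ax=(T[0]+T[1]-T[2]-T[3]);print('tin long axis deg',np.degrees(np.arctan2(ax[1],ax[0])))
print('can',P(467,258,.147),'dia',np.linalg.norm(P(413,258,.147)-P(521,258,.147)))
m1,m2=P(320,128,0),P(257,364,0);print('mouth',m1,m2,np.linalg.norm(m1-m2))
b1,b2=P(105,68,.05),P(25,298,.05);print('back',b1,b2,np.linalg.norm(b1-b2))
print('noses',P(280,115,.036),P(245,236,.036),P(213,350,.036))
print('food',P(425,30,.058),'jars',P(70,197,.105),P(57,252,.105))
print('shaker base',ray(s,552/1.5,388/1.5,0),'top',ray(s,555/1.5,355/1.5,.09))
ey=m2-m1;ey/=np.linalg.norm(ey);ex=np.array([-ey[1],ey[0]]); 
if ex[1]<0: ex=-ex
o=(m1+m2)/2+ex*.134;print('tray o',o,'ex',ex,'yaw',np.degrees(np.arctan2(ex[1],ex[0])),'back exp',o+ex*.095-ey*.129,o+ex*.095+ey*.129)
for n,z,p in(('nose',.036,(-.095,0)),('noseL',.036,(-.095,-.129)),):
  print(n,o+ex*p[0]+ey*p[1])
E
python3 m.py
```

```text
tin [[0.626, -0.185], [0.627, -0.289], [0.472, -0.295], [0.465, -0.191]] [ 0.54750846 -0.23969014] [np.float64(0.161), np.float64(0.104), np.float64(0.156), np.float64(0.104)]
tin long axis deg 2.09139862133507
can [ 0.48976929 -0.03090524] dia 0.09966792613156213
mouth [0.67380106 0.11590622] [0.42097659 0.17310578] 0.25921419616493463
back [0.71863387 0.33508757] [0.47435012 0.39731738] 0.25208550287813014
noses [0.67385618 0.15523571] [0.5436188  0.18627511] [0.42678402 0.21316922]
food [0.76036748 0.0068576 ] jars [0.56040476 0.34841077] [0.5052316  0.35677276]
shaker base [ 0.32868084 -0.30764074  0.        ] top [ 0.32478983 -0.29717794  0.09      ]
tray o [0.57695797 0.27520285] ex [0.22066526 0.9753496 ] yaw 77.25188996322754 back exp [0.72374127 0.33939524] [0.47210107 0.39632688]
nose [0.55599477 0.18254463]
noseL [0.68181487 0.15407882]
```

The boxes check out: the tin measures 161×104 mm, centred at (0.548,-0.240), and the canister is 99.7 mm across at (0.490,-0.031). The tray origin is about (0.576,0.2745) with yaw about 76.8°. I'll do the canister first, because it stands near the tin's path. I'll push it with the partly open fingers as a cradle and the tool tilted.

```bash
cat >> h.py <<'E'
from scipy.spatial.transform import Rotation as Ro
O=np.array([.576,.2745]);YAW=76.8
def tr(p):  # world xy -> tray xy
    a=np.radians(YAW);return np.array([[np.cos(a),np.sin(a)],[-np.sin(a),np.cos(a)]])@(np.array(p)[:2]-O)
def wd(x,y):
    a=np.radians(YAW);return O+np.array([[np.cos(a),-np.sin(a)],[np.sin(a),np.cos(a)]])@np.array([x,y])
def pose(yaw,tilt): # tool x at yaw, z leaned by tilt towards tool x
    return Ro.from_euler('z',yaw,degrees=True)*Ro.from_euler('x',180,degrees=True)*Ro.from_euler('y',tilt,degrees=True)
def plan(p,yaw,tilt,n,cur=None):
    s=status.read_state()
    if cur is None:
        q=s['eef_rot'];cur=(np.array(s['eef_pos']),Ro.from_quat([q[1],q[2],q[3],q[0]]))
    p0,R0=cur;R1=pose(yaw,tilt);w=(R0.inv()*R1).as_rotvec()/n
    M=sum((R0*Ro.from_rotvec(w*k)).as_matrix() for k in range(n))
    sh=np.linalg.solve(M,np.array(p)-p0)*100
    print(n,'x  shift cm',sh.round(2),'turn',np.degrees(w).round(2));return np.array(p),R1
def show():
    s=status.read_state();q=s['eef_rot'];R=Ro.from_quat([q[1],q[2],q[3],q[0]]).as_matrix()
    print('t',round(s['time_s'],2),'tcp',np.round(s['eef_pos'],4),'tray',tr(s['eef_pos']).round(4),'xyaw',np.degrees(np.arctan2(R[1,0],R[0,0])).round(1),'tilt',np.degrees(np.arccos(-R[2,2])).round(1),'F',np.round(s['wrist_force'],1),'gap',round(s['finger_gap'],4))
E
python3 - <<'E'
from h import *
show()
C=np.array([.490,-.031]);print('can tray',tr(C),'tin tray',tr([.5475,-.2397]),'food',tr([.76,.007]))
G=wd(-.20,.064);d=G-C;L=np.linalg.norm(d);d/=L;y=np.degrees(np.arctan2(d[1],d[0]));print('leg1',L,y)
A=pose(y,40).as_matrix()[:,2]
p=np.r_[C-d*.072,.048]
c=plan(p-A*.20,y,40,16);c=plan(p,y,40,8,c)
E
```

```text
t 0.1 tcp [ 0.1734 -0.5217  0.2308] tray [-0.8671  0.2102] xyaw 18.4 tilt 0.1 F [-0.8  0.4  0.3] gap 0.0855
can tray [-0.31706653  0.01396659] tin tray [-0.50712227 -0.08967102] food [-0.2184158  -0.24022238]
leg1 0.1273103059421059 99.94152008847755
16 x  shift cm [2.84 0.92 1.08] turn [ 1.77  2.05 -4.87]
8 x  shift cm [-0.  -0.   2.5] turn [0. 0. 0.]
```

Request:
servo_tool --steps "0.3 2.84 0.92 1.08 1.77 2.05 -4.87;0.3 2.84 0.92 1.08 1.77 2.05 -4.87;0.3 2.84 0.92 1.08 1.77 2.05 -4.87;0.3 2.84 0.92 1.08 1.77 2.05 -4.87;0.3 2.84 0.92 1.08 1.77 2.05 -4.87;0.3 2.84 0.92 1.08 1.77 2.05 -4.87;0.3 2.84 0.92 1.08 1.77 2.05 -4.87;0.3 2.84 0.92 1.08 1.77 2.05 -4.87;0.3 2.84 0.92 1.08 1.77 2.05 -4.87;0.3 2.84 0.92 1.08 1.77 2.05 -4.87"

```text
time_s: 1.35
eef_pos: [0.4457, -0.3955, 0.1707]
eef_rot: [-0.175, 0.807, 0.545, 0.146]
wrist_force: [0.2, -0.3, 0.7]
finger_gap: 0.0597
grip_force: 0.0
```

Request:
servo_tool --steps "0.3 2.84 0.92 1.08 1.77 2.05 -4.87;0.3 2.84 0.92 1.08 1.77 2.05 -4.87;0.3 2.84 0.92 1.08 1.77 2.05 -4.87;0.3 2.84 0.92 1.08 1.77 2.05 -4.87;0.3 2.84 0.92 1.08 1.77 2.05 -4.87;0.3 2.84 0.92 1.08 1.77 2.05 -4.87;0.3 0 0 0 0 0 0;0.3 0 0 0 0 0 0;0.3 0 0 0 0 0 0;0.3 0 0 0 0 0 0"

```text
time_s: 2.6
eef_pos: [0.525, -0.2296, 0.2009]
eef_rot: [-0.261, 0.606, 0.719, 0.219]
wrist_force: [0.0, 0.7, -0.1]
finger_gap: 0.0598
grip_force: 0.0
```

Run:
```python
from h import *
show()
C=np.array([.490,-.031]);y=99.94;d=np.array([np.cos(np.radians(y)),np.sin(np.radians(y))])
plan(np.r_[C-d*.072,.048],y,40,8)
```

```text
t 2.6 tcp [ 0.525  -0.2296  0.2009] tray [-0.5024 -0.0655] xyaw 99.7 tilt 39.9 F [ 0.   0.7 -0.1] gap 0.0598
8 x  shift cm [ 0.02 -0.    2.51] turn [ 0.01  0.01 -0.02]
```

Request:
servo_tool --steps "0.3 0 0 2.5 0 0 0;0.3 0 0 2.5 0 0 0;0.3 0 0 2.5 0 0 0;0.3 0 0 2.5 0 0 0;0.3 0 0 2.5 0 0 0;0.3 0 0 2.5 0 0 0;0.3 0 0 2.5 0 0 0;0.3 0 0 2.5 0 0 0;0.3 0 0 0 0 0 0;0.3 0 0 0 0 0 0"

```text
time_s: 3.85
eef_pos: [0.5037, -0.1035, 0.0482]
eef_rot: [-0.261, 0.605, 0.719, 0.219]
wrist_force: [0.0, 0.8, 0.0]
finger_gap: 0.0597
grip_force: 0.0
```

Run:
```python
from h import *
show();save('side2','side',(90,130,400,290),2.5)
C=np.array([.490,-.031]);y=99.94
d=np.array([np.cos(np.radians(y)),np.sin(np.radians(y))])
G=wd(-.20,.064)
c=plan(np.r_[G-d*.045,.048],y,40,12)
```

```text
t 3.85 tcp [ 0.5037 -0.1035  0.0482] tray [-0.3845 -0.0159] xyaw 99.8 tilt 39.8 F [0.  0.8 0. ] gap 0.0597
12 x  shift cm [ 1.   -0.01  0.84] turn [ 0.01  0.02 -0.01]
```

View pics/side2.png

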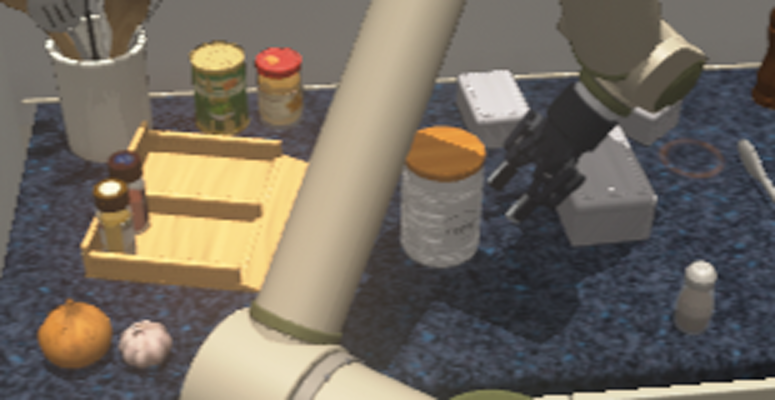

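The fingers (535,170) stand just behind the canister (442,195), clear of the tin, and everything is upright. Pushing leg 1.

Request:
servo_tool --steps "0.3 1 0 0.84 0 0 0;0.3 1 0 0.84 0 0 0;0.3 1 0 0.84 0 0 0;0.3 1 0 0.84 0 0 0;0.3 1 0 0.84 0 0 0;0.3 1 0 0.84 0 0 0;0.3 1 0 0.84 0 0 0;0.3 1 0 0.84 0 0 0;0.3 1 0 0.84 0 0 0;0.3 1 0 0.84 0 0 0"

```text
time_s: 5.15
eef_pos: [0.4807, 0.0267, 0.0475]
eef_rot: [-0.261, 0.605, 0.719, 0.219]
wrist_force: [1.6, -5.7, 3.8]
finger_gap: 0.0594
grip_force: 3.0
```

Run:
```python
from h import *
show();c=save('top3','top',(140,120,365,240),3.5)
y=99.94
d=np.array([np.cos(np.radians(y)),np.sin(np.radians(y))])
G=wd(-.20,.064)
c=plan(np.r_[G-d*.045,.048],y,40,2)
e=wd(-.20+.02-.045,.064);c=plan(np.r_[e,.048],76.8,40,8,c)
```

```text
t 5.15 tcp [0.4807 0.0267 0.0475] tray [-0.263   0.0362] xyaw 99.8 tilt 39.9 F [ 1.6 -5.7  3.8] gap 0.0594
2 x  shift cm [ 0.87 -0.02  0.7 ] turn [-0.02  0.02 -0.03]
8 x  shift cm [ 0.19 -0.17  0.16] turn [-1.86  0.    2.22]
```

View pics/top3.png

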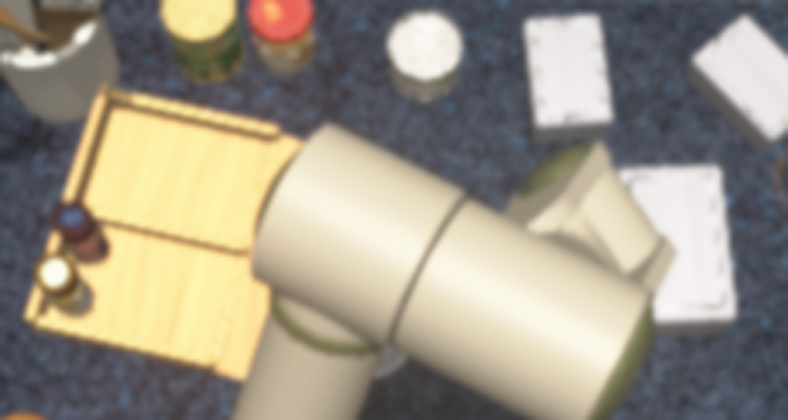

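The arm hides the canister from the top camera, but the contact force of about 6 N shows it is being pushed. I'll finish leg 1 and turn to the bay axis.

Request:
servo_tool --steps "0.3 0.87 0 0.7 0 0 0;0.3 0.87 0 0.7 0 0 0;0.3 0.19 -0.17 0.16 -1.86 0 2.22;0.3 0.19 -0.17 0.16 -1.86 0 2.22;0.3 0.19 -0.17 0.16 -1.86 0 2.22;0.3 0.19 -0.17 0.16 -1.86 0 2.22;0.3 0.19 -0.17 0.16 -1.86 0 2.22;0.3 0.19 -0.17 0.16 -1.86 0 2.22;0.3 0.19 -0.17 0.16 -1.86 0 2.22;0.3 0.19 -0.17 0.16 -1.86 0 2.22"

```text
time_s: 6.45
eef_pos: [0.4634, 0.0681, 0.0477]
eef_rot: [-0.211, 0.738, 0.582, 0.268]
wrist_force: [-2.9, -2.9, 1.0]
finger_gap: 0.0599
grip_force: 1.6
```

Run:
```python
from h import *
show()
a=save('w','wrist');b=save('s','side')
A=cv2.imread('pics/w.png');B=cv2.imread('pics/s.png')
cv2.imwrite('pics/duo4.png',np.hstack([cv2.resize(A,(380,285)),cv2.resize(B[150:450,130:530],(400,300))[:285]]))
plan(np.r_[wd(-.085-.045,.064),.050],76.8,40,10)
```

```text
t 6.45 tcp [0.4634 0.0681 0.0477] tray [-0.2266  0.0625] xyaw 76.5 tilt 39.9 F [-2.9 -2.9  1. ] gap 0.0599
10 x  shift cm [ 0.75 -0.01  0.6 ] turn [ 0.01  0.01 -0.02]
```

View pics/duo4.png

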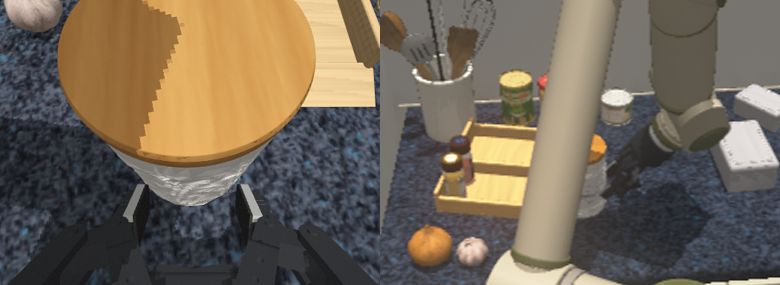

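The wrist view shows the canister centred in the cradle, with fingers at (137,205) and (248,205) and the lid centre near (187,60). Pushing along the bay axis.

Run:
```python
from h import *
from scipy.optimize import least_squares
c=vision.camera('wrist');k=512/380
# rim points in duo pic -> fit lid circle radius 49 mm at z .147
pts=np.array([ray(c,u*k,v*k,.147)[:2] for u,v in((58,60),(72,100),(115,146),(188,162),(262,144),(303,98),(315,55))])
r=least_squares(lambda q:np.linalg.norm(pts-q[:2],axis=1)-q[2],[.47,.12,.049]);print(r.x,tr(r.x),np.abs(r.fun).max())
```

```text
[0.47165185 0.10607002 0.04622782] [-0.18780787  0.06313002] 0.0008908554583704487
```

Request:
servo_tool --steps "0.3 0.75 0 0.6 0 0 0;0.3 0.75 0 0.6 0 0 0;0.3 0.75 0 0.6 0 0 0;0.3 0.75 0 0.6 0 0 0;0.3 0.75 0 0.6 0 0 0;0.3 0.75 0 0.6 0 0 0;0.3 0.75 0 0.6 0 0 0;0.3 0.75 0 0.6 0 0 0;0.3 0.75 0 0.6 0 0 0;0.3 0.75 0 0.6 0 0 0"

```text
time_s: 7.85
eef_pos: [0.4865, 0.1618, 0.0503]
eef_rot: [-0.211, 0.737, 0.583, 0.268]
wrist_force: [-1.1, -6.9, 7.9]
finger_gap: 0.0597
grip_force: 4.9
```

Run:
```python
from h import *
show()
a=save('w5','wrist',k=1);save('s5','side')
B=cv2.imread('pics/s5.png');A=cv2.imread('pics/w5.png')
cv2.imwrite('pics/duo5.png',np.hstack([cv2.resize(A,(380,285)),cv2.resize(B[150:450,130:530],(400,300))[:285]]))
```

```text
t 7.85 tcp [0.4865 0.1618 0.0503] tray [-0.1302  0.0614] xyaw 76.7 tilt 39.9 F [-1.1 -6.9  7.9] gap 0.0597
```

View pics/duo5.png

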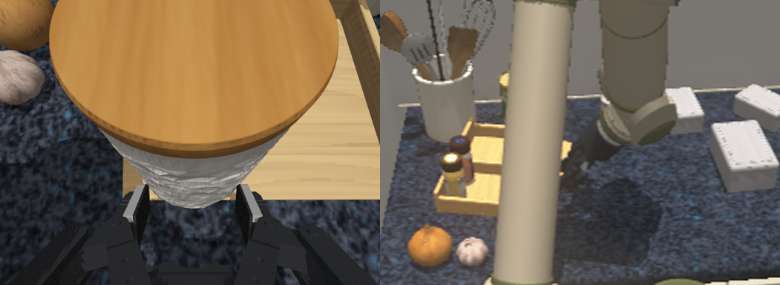

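It is riding up the bevel upright, with the divider visible at (365,40). Continuing about 65 mm.

Request:
servo_tool --steps "0.3 0.5 0 0.42 0 0 0;0.3 0.5 0 0.42 0 0 0;0.3 0.5 0 0.42 0 0 0;0.3 0.5 0 0.42 0 0 0;0.3 0.5 0 0.42 0 0 0;0.3 0.5 0 0.42 0 0 0;0.3 0.5 0 0.42 0 0 0;0.3 0.5 0 0.42 0 0 0;0.3 0.5 0 0.42 0 0 0;0.3 0.5 0 0.42 0 0 0"

```text
time_s: 9.2
eef_pos: [0.5007, 0.2253, 0.0495]
eef_rot: [-0.212, 0.737, 0.583, 0.267]
wrist_force: [-0.7, -3.6, 0.1]
finger_gap: 0.0596
grip_force: 2.8
```

Run:
```python
from h import *
show()
a=save('w6','wrist',k=1);save('s6','side')
B=cv2.imread('pics/s6.png');A=cv2.imread('pics/w6.png')
cv2.imwrite('pics/duo6.png',np.hstack([cv2.resize(A,(480,360)),cv2.resize(B[150:450,130:430],(300,300))[:360]]) if 0 else cv2.resize(A,None,fx=1.25,fy=1.25))
```

```text
t 9.2 tcp [0.5007 0.2253 0.0495] tray [-0.0651  0.0621] xyaw 76.7 tilt 39.9 F [-0.7 -3.6  0.1] gap 0.0596
```

View pics/duo6.png

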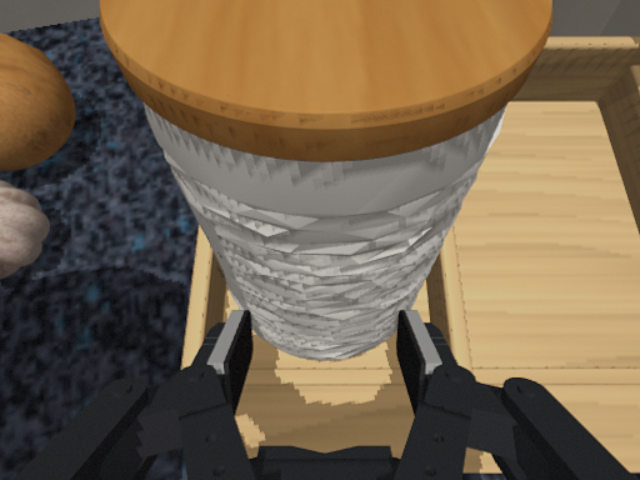

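The canister is inside the bay, its foot at (325,355) past the sill seam (row ~370) and centred between the rails (213 and 440). I'll nudge it 10 mm more, retreat, and build a metric tin finder by image code.

Request:
servo_tool --steps "0.3 0.4 0 0.32 0 0 0;0.3 0.4 0 0.32 0 0 0;0.3 0 0 0 0 0 0;0.3 -0.4 0 -0.6 0 0 0;0.3 -1 0 -2.5 0 0 0;0.3 -1 0 -3.5 0 0 0;0.3 0 0 -4 0 0 0;0.3 0 0 -4 0 0 0;0.3 0 0 -4 0 0 0;1 0 0 -4 0 0 0"

```text
time_s: 10.55
eef_pos: [0.4648, 0.0749, 0.209]
eef_rot: [-0.212, 0.737, 0.583, 0.267]
wrist_force: [0.9, 0.4, 0.0]
finger_gap: 0.0431
grip_force: 0.0
```

```bash
cat >> h.py <<'E'
def rect(c,z,x0=.25,y0=-.45,nx=600,ny=800): # metric picture, 1 mm/px: row=(x-x0), col=(y-y0)
    W=[(x0,y0),(x0,y0+ny/1e3),(x0+nx/1e3,y0),(x0+nx/1e3,y0+ny/1e3)]
    src=np.float32([proj(c,(x,y,z)) for x,y in W]);dst=np.float32([(0,0),(ny,0),(0,nx),(ny,nx)])
    return cv2.warpPerspective(c['frame'],cv2.getPerspectiveTransform(src,dst),(ny,nx))
def tin(c=None,near=None,thr=None):
    c=c or vision.camera('top');im=rect(c,.07);h=cv2.cvtColor(im,cv2.COLOR_RGB2HSV)
    m=((h[...,2]>(thr or 165))&(h[...,1]<28)).astype(np.uint8)
    m=cv2.morphologyEx(cv2.morphologyEx(m,cv2.MORPH_CLOSE,np.ones((13,13))),cv2.MORPH_OPEN,np.ones((15,15)))
    n,l,st,ce=cv2.connectedComponentsWithStats(m);out=[]
    for i in range(1,n):
        if st[i,4]<4000: continue
        (u,v),(w,hh),a=cv2.minAreaRect(np.argwhere(l==i)[:,::-1].astype(np.float32))
        p=cv2.boxPoints(((u,v),(w,hh),a));e=max(((p[1]-p[0]),(p[2]-p[1])),key=np.linalg.norm)
        yaw=np.degrees(np.arctan2(e[0],e[1]))%180
        P=np.array([.25+v/1e3,-.45+u/1e3]);out.append((P,yaw))
        print('box',P.round(3),'tray',tr(P).round(3),'yaw',yaw.round(1),'size',round(w),round(hh),'area',st[i,4])
    return out
E
python3 - <<'E'
from h import *
import pickle
show();c=pickle.load(open('top.pkl','rb'));h=cv2.cvtColor(rect(c,.07),cv2.COLOR_RGB2HSV)
print('tin hsv',h[297,210],h[340,180],'worktop',h[200,210])
tin(c)
print('now');tin()
E
```

```text
t 10.55 tcp [0.4648 0.0749 0.209 ] tray [-0.2197  0.0626] xyaw 76.7 tilt 39.9 F [0.9 0.4 0. ] gap 0.0431
tin hsv [  8   4 242] [  8   4 235] worktop [ 20  47 152]
box [ 0.377 -0.314] tray [-0.619  0.059] yaw 6.0 size 162 30 area 4374
box [ 0.549 -0.238] tray [-0.506 -0.091] yaw 2.8 size 159 104 area 16390
box [ 0.727 -0.331] tray [-0.555 -0.285] yaw 41.4 size 118 77 area 8811
box [ 0.733 -0.137] tray [-0.365 -0.247] yaw 5.2 size 118 77 area 8904
box [0.758 0.009] tray [-0.217 -0.238] yaw 90.0 size 72 72 area 4278
now
box [0.267 0.093] tray [-0.247  0.259] yaw 64.0 size 137 44 area 4001
box [0.341 0.239] tray [-0.088  0.22 ] yaw 64.2 size 170 38 area 5218
box [ 0.549 -0.238] tray [-0.505 -0.09 ] yaw 2.6 size 160 106 area 15787
box [ 0.727 -0.331] tray [-0.555 -0.285] yaw 41.5 size 119 78 area 8933
box [ 0.733 -0.137] tray [-0.365 -0.247] yaw 5.0 size 119 78 area 9046
box [0.758 0.009] tray [-0.217 -0.238] yaw 90.0 size 72 72 area 4325
```

```bash
cat > sim.py <<'E'
from h import *
def sim(p0,d,L,mu=.3,c=.055,P=np.array([.549,-.238]),yaw=2.7,ds=.0005,r=.013,out=5):
    P=P.copy();th=np.radians(yaw);q=np.array(p0,float);log=[]
    for k in range(int(L/ds)):
        v=np.array(d)*ds;q=q+v;cs,sn=np.cos(th),np.sin(th);R=np.array([[cs,-sn],[sn,cs]])
        b=R.T@(q-P);cl=np.clip(b,[-.08,-.0525],[.08,.0525]);dd=b-cl;dist=np.linalg.norm(dd)
        if dist<r and dist>0:
            n=-dd/dist;t=np.array([-n[1],n[0]]);pen=r-dist
            def vel(f): # twist for force f at cl: (v,w)
                m=cl[0]*f[1]-cl[1]*f[0];w=m/c**2;return np.array([f[0]-w*cl[1],f[1]+w*cl[0]]),f,w
            vb=R.T@v
            A=np.array([vel(np.array([1.,0]))[0],vel(np.array([0,1.]))[0]]).T
            f=np.linalg.solve(A,n*pen+t*(vb@t))
            if abs(f@t)>mu*(f@n):
                f=n+np.sign(f@t)*mu*t;f=f*pen/(vel(f)[0]@n)
            m=cl[0]*f[1]-cl[1]*f[0];P=P+R@f;th+=m/c**2
        if k%int(L/ds/out)==0 or k==int(L/ds)-1: log.append((np.round(tr(P),3).tolist(),round(np.degrees(th),1)))
    return log,q
if __name__=='__main__':
    for x0 in(.59,.6,.61):
      for a in(90,100,110):
        for c in(.05,.06):
          print(x0,a,c,sim((x0,-.31),(np.cos(np.radians(a)),np.sin(np.radians(a))),.2,c=c)[0][2:])
E
python3 sim.py
```

```text
0.59 90 0.05 [([-0.465, -0.06], np.float64(33.7)), ([-0.45, -0.047], np.float64(52.9)), ([-0.444, -0.038], np.float64(66.4)), ([-0.442, -0.033], np.float64(74.5))]
0.59 90 0.06 [([-0.46, -0.061], np.float64(28.4)), ([-0.44, -0.048], np.float64(44.9)), ([-0.429, -0.035], np.float64(58.3)), ([-0.424, -0.027], np.float64(67.9))]
0.59 100 0.05 [([-0.46, -0.052], np.float64(27.4)), ([-0.441, -0.031], np.float64(45.3)), ([-0.428, -0.014], np.float64(63.7)), ([-0.423, -0.003], np.float64(76.8))]
0.59 100 0.06 [([-0.457, -0.052], np.float64(22.6)), ([-0.434, -0.032], np.float64(36.9)), ([-0.415, -0.014], np.float64(52.9)), ([-0.404, 0.002], np.float64(66.3))]
0.59 110 0.05 [([-0.456, -0.048], np.float64(19.3)), ([-0.432, -0.021], np.float64(29.8)), ([-0.411, 0.006], np.float64(43.6)), ([-0.394, 0.029], np.float64(60.6))]
0.59 110 0.06 [([-0.454, -0.049], np.float64(15.9)), ([-0.427, -0.022], np.float64(24.0)), ([-0.403, 0.004], np.float64(34.2)), ([-0.382, 0.029], np.float64(46.7))]
0.6 90 0.05 [([-0.472, -0.064], np.float64(36.4)), ([-0.461, -0.053], np.float64(55.1)), ([-0.456, -0.046], np
[... 1168 characters left out ...]
([-0.451, -0.045], np.float64(66.2))]
0.61 100 0.05 [([-0.474, -0.059], np.float64(35.2)), ([-0.462, -0.045], np.float64(55.6)), ([-0.455, -0.034], np.float64(71.4)), ([-0.454, -0.028], np.float64(81.1))]
0.61 100 0.06 [([-0.47, -0.058], np.float64(29.6)), ([-0.454, -0.042], np.float64(47.0)), ([-0.443, -0.028], np.float64(62.5)), ([-0.438, -0.019], np.float64(73.7))]
0.61 110 0.05 [([-0.47, -0.053], np.float64(30.8)), ([-0.455, -0.029], np.float64(48.0)), ([-0.443, -0.01], np.float64(67.8)), ([-0.439, 0.004], np.float64(82.8))]
0.61 110 0.06 [([-0.466, -0.052], np.float64(25.5)), ([-0.448, -0.028], np.float64(39.3)), ([-0.432, -0.007], np.float64(55.6)), ([-0.421, 0.012], np.float64(70.9))]
```

Run:
```python
from h import *
c=plan([.612,-.325,.18],76.8,0,14);c=plan([.612,-.325,.032],76.8,0,6,c);c=plan([.612,-.225,.032],76.8,0,10,c)
```

```text
14 x  shift cm [-2.49  1.67 -0.71] turn [ 0.03 -2.84 -0.01]
6 x  shift cm [ 0.   -0.    2.47] turn [0. 0. 0.]
10 x  shift cm [ 0.97 -0.23 -0.  ] turn [0. 0. 0.]
```

Request:
servo_tool --steps "1 -2.49 1.67 -0.71 0 -2.84 0;1 -2.49 1.67 -0.71 0 -2.84 0;1 -2.49 1.67 -0.71 0 -2.84 0;1 -2.49 1.67 -0.71 0 -2.84 0;1 -2.49 1.67 -0.71 0 -2.84 0;1 -2.49 1.67 -0.71 0 -2.84 0;1 -2.49 1.67 -0.71 0 -2.84 0;1 -2.49 1.67 -0.71 0 -2.84 0;1 -2.49 1.67 -0.71 0 -2.84 0;1 -2.49 1.67 -0.71 0 -2.84 0"

```text
time_s: 11.85
eef_pos: [0.57, -0.2082, 0.1578]
eef_rot: [-0.062, 0.78, 0.617, 0.078]
wrist_force: [0.1, -0.2, -0.7]
finger_gap: -0.0003
grip_force: 0.0
```

Request:
servo_tool --steps "1 -2.49 1.67 -0.71 0 -2.84 0;1 -2.49 1.67 -0.71 0 -2.84 0;1 -2.49 1.67 -0.71 0 -2.84 0;1 -2.49 1.67 -0.71 0 -2.84 0;1 0 0 2.4 0 0 0;1 0 0 2.4 0 0 0;1 0 0 2.4 0 0 0;1 0 0 2.4 0 0 0;1 0 0 2.4 0 0 0;1 0 0 2.4 0 0 0"

```text
time_s: 13.1
eef_pos: [0.6112, -0.3218, 0.0286]
eef_rot: [-0.001, 0.784, 0.62, 0.001]
wrist_force: [0.5, -1.2, -0.8]
finger_gap: 0.0001
grip_force: 0.0
```

Run:
```python
from h import *
show();c=plan([.612,-.225,.032],76.8,0,10);tin()
```

```text
t 13.1 tcp [ 0.6112 -0.3218  0.0286] tray [-0.5725 -0.1704] xyaw 76.7 tilt 0.2 F [ 0.5 -1.2 -0.8] gap 0.0001
10 x  shift cm [ 0.94 -0.21 -0.03] turn [-0.01 -0.02 -0.01]
box [ 0.561 -0.159] tray [-0.426 -0.085] yaw 51.9 size 344 38 area 11265
box [ 0.733 -0.137] tray [-0.365 -0.247] yaw 4.2 size 120 79 area 8742
box [0.758 0.009] tray [-0.217 -0.238] yaw 0.0 size 74 72 area 4383
```

Request:
servo_tool --steps "1 0.97 -0.23 0 0 0 0;1 0.97 -0.23 0 0 0 0;1 0.97 -0.23 0 0 0 0;1 0.97 -0.23 0 0 0 0;1 0.97 -0.23 0 0 0 0;1 0.97 -0.23 0 0 0 0;1 0.97 -0.23 0 0 0 0;1 0.97 -0.23 0 0 0 0;1 0.97 -0.23 0 0 0 0;1 0.97 -0.23 0 0 0 0"

```text
time_s: 14.4
eef_pos: [0.6123, -0.2222, 0.031]
eef_rot: [0.001, 0.784, 0.62, 0.001]
wrist_force: [2.3, -4.4, 4.0]
finger_gap: -0.0001
grip_force: 2.7
```

Request:
servo_tool --steps "1 0.97 -0.23 0 0 0 0;1 0.97 -0.23 0 0 0 0;1 0.97 -0.23 0 0 0 0;1 0.97 -0.23 0 0 0 0;1 0.97 -0.23 0 0 0 0;1 -1 0.2 -1 0 0 0;0 -2 0.4 -4 0 0 0;0 -3 0 -6 0 0 0;0 -4 0 -3 0 0 0;0 -4 0 0 0 0 0"

```text
time_s: 15.65
eef_pos: [0.5856, -0.3098, 0.1688]
eef_rot: [0.001, 0.784, 0.621, 0.001]
wrist_force: [-0.3, 0.8, -0.1]
finger_gap: 0.0724
grip_force: 0.0
```

Run:
```python
from h import *
show();tin()
```

```text
t 15.65 tcp [ 0.5856 -0.3098  0.1688] tray [-0.5667 -0.1427] xyaw 76.7 tilt 0.2 F [-0.3  0.8 -0.1] gap 0.0724
box [ 0.501 -0.105] tray [-0.387 -0.014] yaw 51.9 size 369 40 area 12493
box [ 0.733 -0.137] tray [-0.365 -0.247] yaw 5.2 size 120 78 area 9084
box [0.758 0.009] tray [-0.217 -0.237] yaw 0.0 size 73 72 area 4359
```

Run:
```python
from h import *
for n in('side','wrist'):
    print(n)
    for t in(165,195,215): print(t);tin(vision.camera(n),thr=t)
```

```text
side
165
box [ 0.549 -0.135] tray [-0.405 -0.067] yaw 148.3 size 72 105 area 6643
box [ 0.71  -0.327] tray [-0.555 -0.268] yaw 40.3 size 117 79 area 8135
box [ 0.716 -0.134] tray [-0.366 -0.23 ] yaw 4.8 size 118 77 area 8742
195
box [ 0.551 -0.134] tray [-0.404 -0.069] yaw 147.8 size 67 100 area 5827
box [ 0.711 -0.327] tray [-0.554 -0.269] yaw 40.2 size 114 74 area 7088
box [ 0.717 -0.134] tray [-0.366 -0.23 ] yaw 4.1 size 113 72 area 7892
215
box [ 0.552 -0.133] tray [-0.403 -0.07 ] yaw 148.2 size 61 94 area 4944
box [ 0.712 -0.327] tray [-0.554 -0.27 ] yaw 40.2 size 110 70 area 5518
box [ 0.718 -0.134] tray [-0.365 -0.231] yaw 4.8 size 106 68 area 6691
wrist
165
box [ 0.729 -0.329] tray [-0.552 -0.287] yaw 40.6 size 110 72 area 7643
195
box [ 0.73  -0.329] tray [-0.553 -0.287] yaw 40.6 size 109 70 area 7392
215
box [ 0.73  -0.329] tray [-0.553 -0.288] yaw 40.6 size 105 67 area 6791
```

The side camera gives the tin's front part (105 mm wide), so the tin is at about (0.526,-0.173) with yaw about 58°, matching the simulation. Next I simulate a rear-corner push.

Run:
```python
from sim import *
P=np.array([.526,-.173])
for ty in(-.06,-.07,-.08):
  for a in(70,77,84):
    for c in(.05,.06):
      q=wd(-.57,ty);r=sim(q,(np.cos(np.radians(a)),np.sin(np.radians(a))),.16,c=c,P=P,yaw=58,out=4)
      print(ty,a,c,[(*x[0],float(x[1])) for x in r[0][2:]])
c=plan([*wd(-.575,-.07),.17],76.8,0,3)
c=plan([*wd(-.575,-.07),.032],76.8,0,5,c)
```

```text
-0.06 70 0.05 [(-0.394, -0.049, 70.0), (-0.358, -0.042, 78.4), (-0.326, -0.033, 89.2)]
-0.06 70 0.06 [(-0.393, -0.051, 68.0), (-0.356, -0.045, 75.2), (-0.323, -0.037, 84.2)]
-0.06 77 0.05 [(-0.393, -0.051, 65.6), (-0.354, -0.047, 68.6), (-0.315, -0.041, 72.6)]
-0.06 77 0.06 [(-0.393, -0.052, 64.4), (-0.353, -0.048, 66.9), (-0.314, -0.043, 70.1)]
-0.06 84 0.05 [(-0.394, -0.053, 61.1), (-0.355, -0.053, 59.2), (-0.317, -0.054, 56.0)]
-0.06 84 0.06 [(-0.394, -0.053, 60.7), (-0.356, -0.053, 59.2), (-0.318, -0.055, 56.5)]
-0.07 70 0.05 [(-0.396, -0.046, 75.6), (-0.364, -0.036, 86.6), (-0.338, -0.025, 100.4)]
-0.07 70 0.06 [(-0.395, -0.048, 72.7), (-0.361, -0.04, 82.2), (-0.332, -0.03, 93.8)]
-0.07 77 0.05 [(-0.394, -0.048, 71.6), (-0.357, -0.039, 77.8), (-0.322, -0.028, 85.9)]
-0.07 77 0.06 [(-0.393, -0.049, 69.5), (-0.355, -0.042, 74.7), (-0.32, -0.032, 81.3)]
-0.07 84 0.05 [(-0.394, -0.05, 67.3), (-0.355, -0.044, 68.3), (-0.316, -0.038, 68.8)]
-0.07 84 0.06 [(-0.394, -0.051, 65.9), (-0.355, -0.046, 66.9), (-0.316, -0.041, 67.2)]
-0.08 70 0.05 [(-0.393, -0.04, 71.5), (-0.365, -0.028, 83.7), (-0.344, -0.016, 98.7)]
-0.08 70 0.06 [(-0.392, -0.042, 70.1), (-0.362, -0.032, 80.7), (-0.338, -0.021, 93.8)]
-0.08 77 0.05 [(-0.389, -0.038, 67.4), (-0.356, -0.025, 76.2), (-0.329, -0.012, 88.8)]
-0.08 77 0.06 [(-0.389, -0.04, 66.4), (-0.354, -0.028, 74.0), (-0.324, -0.015, 83.7)]
-0.08 84 0.05 [(-0.387, -0.038, 62.9), (-0.353, -0.028, 70.3), (-0.321, -0.019, 81.1)]
-0.08 84 0.06 [(-0.387, -0.039, 62.3), (-0.349, -0.027, 66.4), (-0.317, -0.019, 75.6)]
3 x  shift cm [-0.37 -2.41 -0.15] turn [-0.02 -0.05 -0.01]
5 x  shift cm [ 0.   -0.    2.76] turn [0. 0. 0.]
```

Run:
```python
from h import *
c=plan([.463,-.275,.165],58,0,5)
c=plan([.463,-.275,.024],58,0,5,c)
```

```text
5 x  shift cm [-0.27 -2.53  0.01] turn [-0.02 -0.03  3.75]
5 x  shift cm [-0.   -0.    2.82] turn [0. 0. 0.]
```

Request:
servo_tool --steps "0.3 -0.27 -2.53 0 0 0 3.75;0.3 -0.27 -2.53 0 0 0 3.75;0.3 -0.27 -2.53 0 0 0 3.75;0.3 -0.27 -2.53 0 0 0 3.75;0.3 -0.27 -2.53 0 0 0 3.75;0.3 0 0 2.8 0 0 0;0.3 0 0 2.8 0 0 0;0.3 0 0 2.8 0 0 0;0.3 0 0 2.8 0 0 0;0.3 0 0 2.8 0 0 0"

```text
time_s: 17.25
eef_pos: [0.4634, -0.2747, 0.0248]
eef_rot: [-0.001, 0.874, 0.485, 0.001]
wrist_force: [0.3, 0.1, 0.1]
finger_gap: 0.0599
grip_force: 0.0
```

Run:
```python
from h import *
show()
c=vision.camera('top');A=c['frame'][:,:,::-1][110:260,120:400]
s=vision.camera('side');B=s['frame'][:,:,::-1][110:280,80:400]
w=vision.camera('wrist');W=w['frame'][:,:,::-1]
import pickle;pickle.dump((c,s,w),open('b.pkl','wb'))
cv2.imwrite('pics/trio7.png',np.vstack([np.hstack([cv2.resize(A,(400,214)),cv2.resize(B,(400,214))]),cv2.resize(cv2.copyMakeBorder(W,0,0,0,5,0),(800,600))[215:]]))
tin(s);tin(c)
```

```text
t 17.25 tcp [ 0.4634 -0.2747  0.0248] tray [-0.5604 -0.0158] xyaw 58.0 tilt 0.1 F [0.3 0.1 0.1] gap 0.0599
box [ 0.537 -0.154] tray [-0.426 -0.06 ] yaw 58.1 size 117 105 area 11339
box [ 0.716 -0.134] tray [-0.366 -0.23 ] yaw 4.8 size 118 77 area 8771
box [ 0.483 -0.147] tray [-0.432 -0.006] yaw 46.4 size 371 39 area 12459
box [ 0.727 -0.331] tray [-0.555 -0.285] yaw 41.2 size 119 78 area 8945
box [ 0.733 -0.137] tray [-0.365 -0.247] yaw 5.2 size 120 78 area 9073
box [0.758 0.009] tray [-0.217 -0.237] yaw 0.0 size 73 72 area 4356
```

View pics/trio7.png

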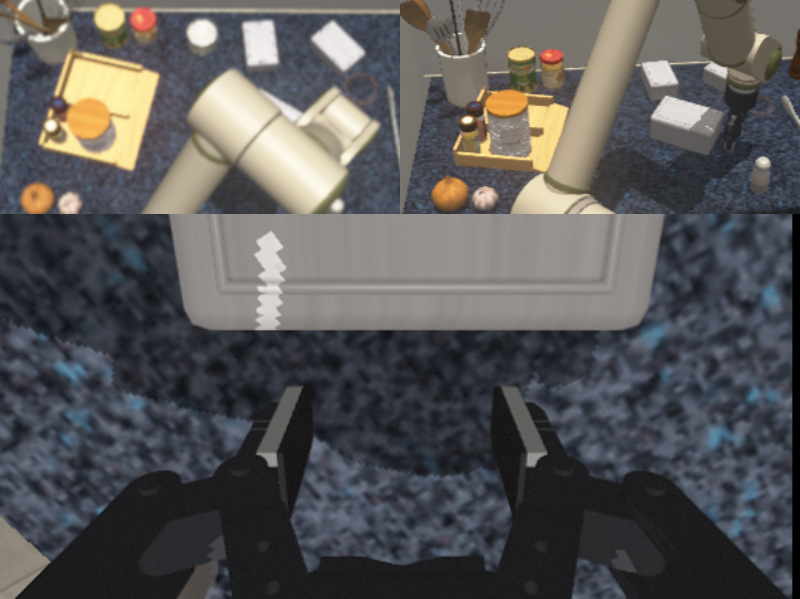

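The wrist view shows the tin's rear face square to the fingers (edge row 330, columns 185–650, centre 418 against finger centre 403). The side and top crops show the canister standing in its bay at (90,120) and both jars upright. Now the arc push.

Request:
servo_tool --steps "0.3 1 0.1 0 0 0 0;0.3 1 0.1 0 0 0 0;0.3 0.9 0.1 0 0 0 0;0.3 1 0.28 0 0 0 -2.3;0.3 1 0.28 0 0 0 -2.3;0.3 1 0.28 0 0 0 -2.3;0.3 1 0.28 0 0 0 -2.3;0.3 1 0.28 0 0 0 -2.3;0.3 1 0.28 0 0 0 -2.3;0.3 1 0.28 0 0 0 -2.3"

```text
time_s: 18.65
eef_pos: [0.5291, -0.198, 0.0262]
eef_rot: [-0.0, 0.798, 0.603, 0.001]
wrist_force: [-1.3, -6.0, 3.0]
finger_gap: 0.0603
grip_force: 2.7
```

Run:
```python
from h import *
show();tin(vision.camera('side'));print('w');tin(vision.camera('wrist'),thr=110);
print('top');tin()
```

```text
t 18.65 tcp [ 0.5291 -0.198   0.0262] tray [-0.4707 -0.0623] xyaw 74.2 tilt 0.1 F [-1.3 -6.   3. ] gap 0.0603
box [ 0.558 -0.076] tray [-0.345 -0.063] yaw 164.1 size 87 106 area 8053
box [ 0.699 -0.336] tray [-0.566 -0.259] yaw 41.2 size 89 78 area 5825
box [ 0.716 -0.134] tray [-0.366 -0.23 ] yaw 4.8 size 118 77 area 8763
w
box [ 0.545 -0.14 ] tray [-0.41  -0.064] yaw 164.4 size 98 100 area 9378
top
box [ 0.468 -0.122] tray [-0.41   0.014] yaw 57.1 size 207 40 area 7244
box [0.566 0.034] tray [-0.236 -0.045] yaw 59.7 size 157 39 area 4803
box [ 0.727 -0.331] tray [-0.555 -0.285] yaw 41.3 size 119 78 area 8952
box [ 0.733 -0.137] tray [-0.365 -0.247] yaw 4.9 size 120 78 area 9091
box [0.758 0.009] tray [-0.217 -0.237] yaw 0.0 size 73 72 area 4361
```

Request:
servo_tool --steps "0.3 1 0.14 0 0 0 -1.3;0.3 1 0.14 0 0 0 -1.3;0.3 1.1 0 0 0 0 0;0.3 1.1 0 0 0 0 0;0.3 1.1 0 0 0 0 0;0.3 1.1 0 0 0 0 0;0.3 1.1 0 0 0 0 0;0.3 1.1 0 0 0 0 0;0.3 1.1 0 0 0 0 0;0.3 1.1 0 0 0 0 0"

```text
time_s: 20.05
eef_pos: [0.5568, -0.093, 0.026]
eef_rot: [-0.001, 0.784, 0.62, 0.001]
wrist_force: [-0.9, -4.2, 1.7]
finger_gap: 0.0598
grip_force: 2.8
```

Run:
```python
from h import *
show();tin(vision.camera('side'));print('w')
w=vision.camera('wrist');tin(w,thr=110)
cv2.imwrite('pics/w8.png',w['frame'][:,:,::-1])
# tray mark check: canister lid and floor rails, by wrist projection of tin bay rail noses
for n,p in(('left',(-.095,-.0)),('right',(-.095,-.12))): print(n,proj(w,[*wd(*p),.036]))
plan([*wd(-.2,-.0605),.032],76.8,0,5)
```

```text
t 20.05 tcp [ 0.5568 -0.093   0.026 ] tray [-0.3622 -0.0652] xyaw 76.7 tilt 0.1 F [-0.9 -4.2  1.7] gap 0.0598
box [0.581 0.029] tray [-0.238 -0.061] yaw 166.9 size 88 107 area 8770
box [ 0.71  -0.327] tray [-0.555 -0.268] yaw 40.9 size 118 80 area 8749
w
box [ 0.571 -0.034] tray [-0.302 -0.065] yaw 166.9 size 97 100 area 9359
left [ -47.65106138 -787.58340315]
right [ 500.36749938 -789.94295217]
5 x  shift cm [ 3.22 -0.09 -0.11] turn [-0.01 -0.04 -0.02]
```

Run:
```python
from h import *
import pickle
c=pickle.load(open('top.pkl','rb'))
def grid(z,x0,x1,y0,y1):
    W=[(x0,y0),(x1,y0),(x0,y1),(x1,y1)];nx=int((x1-x0)*1000);ny=int((y1-y0)*1000)
    src=np.float32([proj(c,[*wd(*p),z]) for p in W]);dst=np.float32([(0,0),(nx,0),(0,ny),(nx,ny)])
    im=cv2.warpPerspective(c['frame'],cv2.getPerspectiveTransform(src,dst),(nx,ny)).astype(int)
    return im[...,0]-im[...,2]  # red-blue: wood high; rows=y, cols=x
g=grid(.036,-.09,.07,-.17,.17);m=g>45
for x in(10,40,70,100,130):
    col=np.median(m[:,x-5:x+5],axis=1)>0;i=np.flatnonzero(col);print('x',x-90,'far edge y (want -129)',i[0]-170)
g=grid(0.,-.09,.07,-.17,.17);m=g>45
for x in(10,40,70,100):
    col=np.median(m[:,x-5:x+5],axis=1)>0;i=np.flatnonzero(col);print('x',x-90,'near edge y (want 129)',i[-1]-170)
g=grid(0.,-.2,0,-.13,.13);m=g>45
for y in(20,60,100,140,180,220,240): i=np.flatnonzero(np.median(m[y-4:y+4],axis=0)>0);print('y',y-130,'mouth x (want -134)',i[0]-200)
```

```text
x -80 far edge y (want -129) -132
x -50 far edge y (want -129) -132
x -20 far edge y (want -129) -131
x 10 far edge y (want -129) -132
x 40 far edge y (want -129) -132
x -80 near edge y (want 129) 126
x -50 near edge y (want 129) 126
x -20 near edge y (want 129) 126
x 10 near edge y (want 129) 126
y -110 mouth x (want -134) -133
y -70 mouth x (want -134) -133
y -30 mouth x (want -134) -132
y 10 mouth x (want -134) -133
y 50 mouth x (want -134) -133
y 90 mouth x (want -134) -133
y 110 mouth x (want -134) -133
```

The tray yaw is exact. The tray lies 3 mm further to −y and 1 mm further to +x than my frame. The tin is at y of about −0.063 in that frame, against a target of −0.0635, so I push straight in.

Request:
servo_tool --steps "0.3 1.1 0 -0.05 0 0 0;0.3 1.1 0 -0.05 0 0 0;0.3 1.1 0 -0.05 0 0 0;0.3 1.1 0 -0.05 0 0 0;0.3 1.1 0 -0.05 0 0 0;0.3 1.1 0 -0.05 0 0 0;0.3 1.1 0 -0.05 0 0 0;0.3 1.1 0 -0.05 0 0 0;0.3 1.1 0 -0.05 0 0 0;0.3 1.1 0 -0.05 0 0 0"

```text
time_s: 21.4
eef_pos: [0.5822, 0.014, 0.0312]
eef_rot: [-0.001, 0.785, 0.62, 0.001]
wrist_force: [-0.1, -3.1, -1.9]
finger_gap: 0.0595
grip_force: 1.6
```

Run:
```python
from h import *
show();tin(vision.camera('side'));print('w');tin(vision.camera('wrist'),thr=110)
```

```text
t 21.4 tcp [0.5822 0.014  0.0312] tray [-0.2522 -0.0655] xyaw 76.6 tilt 0.1 F [-0.1 -3.1 -1.9] gap 0.0595
box [0.614 0.123] tray [-0.139 -0.072] yaw 174.1 size 68 116 area 7029
box [ 0.71  -0.327] tray [-0.555 -0.268] yaw 40.4 size 119 80 area 8804
box [ 0.716 -0.134] tray [-0.366 -0.23 ] yaw 4.8 size 118 77 area 8793
w
box [0.597 0.075] tray [-0.19  -0.066] yaw 168.4 size 98 107 area 9838
```

Request:
servo_tool --steps "0.3 1 0 -0.05 0 0 0;0.3 1 0 -0.05 0 0 0;0.3 1 0 -0.05 0 0 0;0.3 1 0 -0.05 0 0 0;0.3 1 0 -0.05 0 0 0;0.3 1 0 -0.05 0 0 0;0.3 1 0 -0.05 0 0 0;0.3 1 0 -0.05 0 0 0;0.3 1 0 -0.05 0 0 0;0.3 1 0 -0.05 0 0 0"

```text
time_s: 22.75
eef_pos: [0.6055, 0.1111, 0.037]
eef_rot: [-0.0, 0.784, 0.62, 0.001]
wrist_force: [-2.0, -6.1, 5.4]
finger_gap: 0.0603
grip_force: 3.5
```

Run:
```python
from h import *
show();tin(vision.camera('side'));w=vision.camera('wrist');print('w');tin(w,thr=110)
cv2.imwrite('pics/w9.png',cv2.resize(w['frame'][:,:,::-1],None,fx=1.5,fy=1.5))
```

```text
t 22.75 tcp [0.6055 0.1111 0.037 ] tray [-0.1524 -0.0661] xyaw 76.7 tilt 0.1 F [-2.  -6.1  5.4] gap 0.0603
box [ 0.711 -0.327] tray [-0.554 -0.268] yaw 40.4 size 119 80 area 8805
box [ 0.716 -0.134] tray [-0.366 -0.229] yaw 4.1 size 118 77 area 8798
w
box [0.606 0.171] tray [-0.094 -0.053] yaw 166.8 size 107 138 area 12217
```

Request:
servo_tool --steps "0.3 0.6 0 -0.02 0 0 0;0.3 0.6 0 -0.02 0 0 0;0.3 0.6 0 -0.02 0 0 0;0.3 0.6 0 -0.02 0 0 0;0.3 0.6 0 -0.02 0 0 0;0.3 0.6 0 -0.02 0 0 0;0.3 0.6 0 0 0 0 0;0.3 0.6 0 0 0 0 0;0.3 0.6 0 0 0 0 0;0.3 0.3 0 0 0 0 0"

```text
time_s: 24.1
eef_pos: [0.6184, 0.1665, 0.0377]
eef_rot: [-0.001, 0.784, 0.62, 0.001]
wrist_force: [0.2, -1.8, -2.2]
finger_gap: 0.0595
grip_force: 1.2
```

Run:
```python
from h import *
show();w=vision.camera('wrist');print('w');tin(w,thr=110)
cv2.imwrite('pics/w10.png',cv2.resize(w['frame'][:,:,::-1],None,fx=1.5,fy=1.5))
```

```text
t 24.1 tcp [0.6184 0.1665 0.0377] tray [-0.0955 -0.066 ] xyaw 76.7 tilt 0.1 F [ 0.2 -1.8 -2.2] gap 0.0595
w
box [0.614 0.227] tray [-0.038 -0.048] yaw 166.7 size 106 145 area 12778
```

View pics/w10.png

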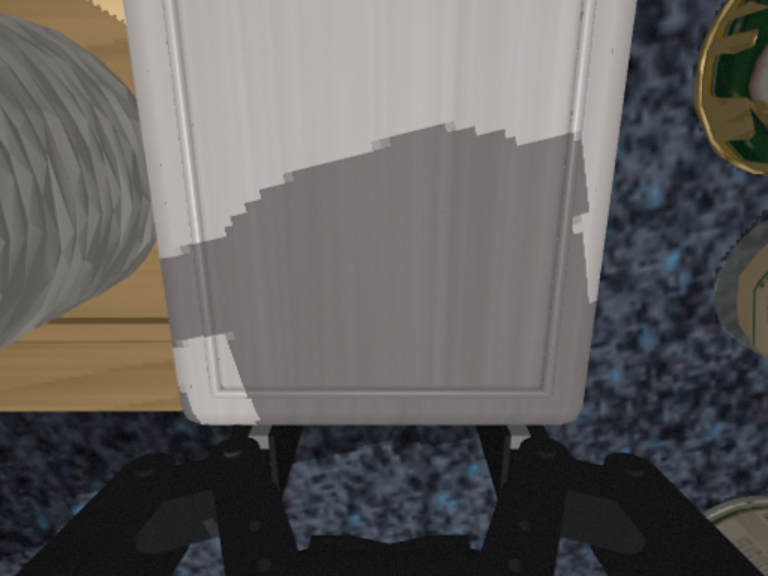

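The tin is between the rails, with its rear edge at row 420 and still about at the sill line (seam row 320, seen at floor level). Pushing about 6 mm more.

Request:
servo_tool --steps "0.3 0.15 0 0 0 0 0;0.3 0.15 0 0 0 0 0;0.3 0.15 0 0 0 0 0;0.3 0.1 0 0 0 0 0;0.3 0.05 0 0 0 0 0;0.3 0 0 0 0 0 0;0.3 0 0 0 0 0 0;0.3 0 0 0 0 0 0;0.3 0 0 0 0 0 0;0.3 0 0 0 0 0 0"

```text
time_s: 25.4
eef_pos: [0.6198, 0.172, 0.0378]
eef_rot: [-0.001, 0.785, 0.62, 0.001]
wrist_force: [-1.1, -2.0, -2.2]
finger_gap: 0.06
grip_force: 0.8
```

Run:
```python
from h import *
show();w=vision.camera('wrist');tin(w,thr=110)
```

```text
t 25.4 tcp [0.6198 0.172  0.0378] tray [-0.0898 -0.066 ] xyaw 76.6 tilt 0.1 F [-1.1 -2.  -2.2] gap 0.06
box [0.612 0.235] tray [-0.03  -0.044] yaw 166.8 size 102 149 area 12483
```

Request:
servo_tool --steps "0.3 -0.5 0 0 0 0 0;0.3 -2 0 0 0 0 0;0.3 -3 0 -1 0 0 0;0.3 -4 0 -3 0 0 0;0.3 -5 0 -3 0 0 0;0.3 -5 0 -3 0 0 0;0.3 -5 0 -2 0 0 0;0.3 -5 0 0 0 0 0;0.3 -5 0 0 0 0 0;0.3 -5 0 0 0 0 0"

```text
time_s: 26.7
eef_pos: [0.5271, -0.215, 0.1572]
eef_rot: [-0.001, 0.785, 0.62, 0.001]
wrist_force: [1.4, 0.8, -0.3]
finger_gap: 0.0598
grip_force: 0.0
```

```bash
cat > chk.py <<'E'
from h import *
from sim import *
show();c=vision.camera('top');s=vision.camera('side')
cv2.imwrite('pics/t11.png',cv2.resize(c['frame'][:,:,::-1][125:240,140:365],None,fx=3.5,fy=3.5))
for n,cc in(('top',c),('side',s)): print(n);tin(cc)
# canister lid: orange at z .152
for n,cc in(('top',c),('side',s)):
    h=cv2.cvtColor(rect(cc,.152),cv2.COLOR_RGB2HSV)
    m=((h[...,0]>9)&(h[...,0]<18)&(h[...,1]>165)&(h[...,2]>110)).astype(np.uint8)
    m=cv2.morphologyEx(m,cv2.MORPH_OPEN,np.ones((15,15)));k,l,st,ce=cv2.connectedComponentsWithStats(m)
    for i in range(1,k):
        if st[i,4]>4000:
            (u,v),r=cv2.minEnclosingCircle(np.argwhere(l==i)[:,::-1].astype(np.float32));print(n,'lid tray',tr([.25+v/1e3,-.45+u/1e3]).round(3),'r',r)
E
python3 chk.py
```

```text
t 26.7 tcp [ 0.5271 -0.215   0.1572] tray [-0.4877 -0.0642] xyaw 76.6 tilt 0.1 F [ 1.4  0.8 -0.3] gap 0.0598
top
box [ 0.435 -0.008] tray [-0.308  0.073] yaw 55.6 size 387 46 area 15279
box [0.638 0.263] tray [ 0.003 -0.063] yaw 77.2 size 165 108 area 16515
box [ 0.733 -0.137] tray [-0.365 -0.247] yaw 4.9 size 120 78 area 9170
box [ 0.73  -0.336] tray [-0.559 -0.289] yaw 41.6 size 121 67 area 6311
box [0.758 0.009] tray [-0.217 -0.238] yaw 0.0 size 74 72 area 4400
side
box [0.642 0.261] tray [ 0.002 -0.067] yaw 76.8 size 159 109 area 7570
box [ 0.702 -0.334] tray [-0.563 -0.262] yaw 40.6 size 97 80 area 6111
box [ 0.716 -0.134] tray [-0.366 -0.229] yaw 4.8 size 119 77 area 8851
```

The tin is seated at tray (0.002,-0.061) with yaw 77°. The lid colour test found nothing, so I sample the lid's colour.

Run:
```python
from h import *
c=vision.camera('top');s=vision.camera('side')
P=wd(-.018,.0625)
for n,cc in(('top',c),('side',s)):
    h=cv2.cvtColor(rect(cc,.152),cv2.COLOR_RGB2HSV);v,u=int((P[0]-.25)*1000),int((P[1]+.45)*1000)
    ref=h[v,u].astype(int);print(n,ref,h[v-35,u],h[v+60,u],h[v,u-70])
    m=((abs(h[...,0].astype(int)-ref[0])<5)&(h[...,1]>ref[1]-40)&(h[...,2]>ref[2]-60)).astype(np.uint8)
    m=cv2.morphologyEx(m,cv2.MORPH_OPEN,np.ones((15,15)));k,l,st,ce=cv2.connectedComponentsWithStats(m);i=l[v,u]
    (a,b),r=cv2.minEnclosingCircle(np.argwhere(l==i)[:,::-1].astype(np.float32));print('lid tray',tr([.25+b/1e3,-.45+a/1e3]).round(3),'r',round(r,1),'area',st[i,4],'centroid',tr([.25+ce[i][1]/1e3,-.45+ce[i][0]/1e3]).round(3))
# jars: dark cap / yellow cap at z .11
import pickle
c0=pickle.load(open('top.pkl','rb'))
for nm,p in(('a',(.560,.348)),('b',(.505,.357))):
    a=np.array(proj(c,[*p,.11])).astype(int);print(nm,c['frame'][a[1]-1:a[1]+2,a[0]-1:a[0]+2].mean((0,1)).round(),c0['frame'][a[1]-1:a[1]+2,a[0]-1:a[0]+2].mean((0,1)).round())
```

```text
top [ 19 160 249] [ 19 159 250] [  8   4 233] [ 19 111 221]
lid tray [-0.023  0.064] r 50.5 area 7422 centroid [-0.024  0.065]
side [ 18 175 245] [ 18 175 245] [ 11   9 232] [  8   9 227]
lid tray [-0.024  0.065] r 48.1 area 7011 centroid [-0.024  0.065]
a [ 84.  87. 116.] [ 84.  84. 110.]
b [253. 252. 242.] [251. 250. 236.]
```

Canister at true tray (-0.025,0.068), lid radius as it should be, and the jars unchanged. The tin is seated and the tool is clear, so I hand in.

```bash
python3 -c "
from cell import ticket
print(ticket.close_job())"
```

```text
the job is handed in; nothing more can be done
None
```

I handed the job in at about 27 s of robot time, with the biscuit tin and canister in their bays behind the sill, the jars unmoved, and the food tin and shaker untouched. The hand-in gave no verdict, and I inferred that both sit flat from their measured positions rather than measuring their tilt.

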